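Put a stack of setting gauges away in their seats

TASK

Take the stack of steel setting gauges apart and put each piece away upright in its own seat, one of the four flat metal blocks with a black-lined recess: the stepped master in the square recess, and each ring flat in the round recess that suits its size, smallest in smallest and largest in largest. Do not tip any piece over, and leave the roll of tape and the oil bottle where they stand.

Things in the scene. Friction and masses are not known exactly. Their poses are not given: they have to be found in the camera images.
- master: Stepped round steel setting master, the top piece of the stack: 43 mm high, body 30 mm in diameter for the lower 26 mm, a 20 mm neck above; origin at the centre of its underside, z up when it stands as it should. At the start it stands on ring_34.
- ring_34: Small steel setting ring, 34 mm outside diameter, 12 mm high; origin at the centre of its underside, z up when it stands as it should. At the start it lies on ring_46.
- ring_46: Middle steel setting ring, 46 mm outside diameter, 14 mm high; origin at the centre of its underside, z up when it stands as it should. At the start it lies on ring_60.
- ring_60: Large steel setting ring, 60 mm outside diameter, 16 mm high, the bottom of the stack, lying on the bench; origin at the centre of its underside, z up when it stands as it should.
- seat_square: Square light aluminium storage block 66 x 66 mm, 10 mm thick, fixed to the bench, with a square recess 42 x 42 mm, the seat of the stepped master, 6 mm of play all round; recess 3 mm deep, lined black, its floor 7 mm above the bench. Origin at the centre of the block's underside, x and y along its sides, z up.
- seat_34: Square light aluminium storage block 70 x 70 mm, 10 mm thick, fixed to the bench, with a round recess 46 mm in diameter (the smallest round one), the seat of ring_34, 6 mm of play all round; recess 3 mm deep, lined black, its floor 7 mm above the bench. Origin at the centre of the block's underside, x and y along its sides, z up.
- seat_46: Square light aluminium storage block 80 x 80 mm, 10 mm thick, fixed to the bench, with a round recess 58 mm in diameter (the middle one), the seat of ring_46, 6 mm of play all round; recess 3 mm deep, lined black, its floor 7 mm above the bench. Origin at the centre of the block's underside, x and y along its sides, z up.
- seat_60: Square light aluminium storage block 92 x 92 mm, 10 mm thick, fixed to the bench, with a round recess 72 mm in diameter (the largest), the seat of ring_60, 6 mm of play all round; recess 3 mm deep, lined black, its floor 7 mm above the bench. Origin at the centre of the block's underside, x and y along its sides, z up.
- tape_roll: Bystander: roll of brown tape lying flat, 66 mm in diameter, 18 mm high, loose; origin at the centre of its underside.
- oil_bottle: Bystander: small yellow oil bottle with red nozzle, 36 mm in diameter, 98 mm high, loose, to the right of the work near the wall; origin at the centre of its underside.

How it is judged:
At the end, for the whole second after the job is handed in: Each of the four pieces stands upright (within 0.06 rad) and at rest on the floor of its own recess (underside 5 to 8.7 mm above the bench), its centre within 10 mm of the seat's centre: master in seat_square, ring_34 in seat_34, ring_46 in seat_46, ring_60 in seat_60 (horizontal distance between master and seat_square below 0.01 m and z of master in the frame of seat_square between 0.005 and 0.0087 m and angle between each of master, ring_34, ring_46, ring_60's own z axis and vertical below 0.06 rad and linear speed of each of master, ring_34, ring_46, ring_60 below 0.02 m/s and horizontal distance between ring_34 and seat_34 below 0.01 m and z of ring_34 in the frame of seat_34 between 0.005 and 0.0087 m and horizontal distance between ring_46 and seat_46 below 0.01 m and z of ring_46 in the frame of seat_46 between 0.005 and 0.0087 m and horizontal distance between ring_60 and seat_60 below 0.01 m and z of ring_60 in the frame of seat_60 between 0.005 and 0.0087 m); the robot touches nothing.
It fails at once if a piece of the stack is tipped over (more than about 35 degrees from upright) (angle between any of master, ring_34, ring_46, ring_60's own z axis and vertical above 0.6 rad).
It fails at once if the roll of tape or the oil bottle is shifted by more than 30 mm or knocked over (distance of any of tape_roll, oil_bottle from where it was at the start of the episode above 0.03 m or angle between any of oil_bottle, tape_roll's own z axis and vertical above 0.6 rad).
It also fails if it takes over 106 s, if anything falls off the work surface, if the arm or the gripper's body presses on something with over 40 N, if the wrist force passes 120 N, or if a joint passes its speed limit or range.

ROBOT

A 6-joint arm with a two-finger parallel gripper is mounted at the origin on the work surface; the furniture and walls round the work are solid. World frame = base frame: x ahead of the robot, y to its left, z up, the work surface at z = 0. Lengths are in m, angles in rad, forces in N, time in s.
With the tool pointing down it reaches from about 0.375 to 0.975 m from the base axis. Payload 3.8 kg.
Tool frame: the origin (TCP) lies on the centre line of the jaws, within the pads' length; the fingertips stand 22 mm ahead of it and the grasp point (between the pads) lies 3 mm ahead of it; x points along the fingers, y is the direction in which the jaws open and shut, and the axes are right-handed (so a half turn about x gives the same grasp; the last joint's range is limited). The gripper opens to 85 mm and grips with 20 to 120 N. Pads are 22 mm wide; open, the fingers measure 114 mm over their backs; the gripper's body (76 mm by 85 mm) begins 54 mm behind the grasp point. The pads swing forward as they close: fully open they stand 13 mm farther back than shut.
Start: joints at [1.189, 0.264, 1.604, -0, 1.274, -0.037], TCP at [0.228, 0.635, 0.253] pointing down, gripper open.
Joint ranges: [-2.63, 2.63], [-0.94, 2.18], [0.31, 2.57], [-1.31, 4.45], [0, 2.66], [-2.55, 2.55]. Speed limits (rad/s): [2.57, 2.57, 3.14, 3.14, 3.14, 3.14].

INTERFACE

Orientations are given as a rotation vector (axis times angle).
In Python, from workcell import monitor, eyes, finish_job gives the robot as it stands. The module is installed in compiled form; this text tells all that it offers.
- The arm moves only by the tool play_rows, never from a script. Its argument "deltas" is a list of rows, each an object of numbers: "wx", "wy", "wz": the turn, a rotation vector about the world's x, y, z in degrees; "x", "y", "z": the shift along the world's x, y, z in mm; "fingers": the closure, from -1 (fully open) to 1 (shut), so that 0 is half open. A call has 1 to 20 rows; each row is the pose to reach, as a shift and turn from the pose commanded when the call began; what a row does not reach only later rows make up. A row lasts 1/8 s, in which the tool goes at most 62.5 mm and 10.7 degrees, less where a joint would pass 70% of its speed; a pose out of reach is approached as far as the arm can. A call with a gripper value outside its range is refused whole. The fingers move at their own pace and stop on an object; "grip_force" is the grip in N (left out, the last holds). Time passes only in rows, so rows that repeat a pose let the fingers close. It gives the time, the measured TCP pose, the force and the opening at its end, in the units of the state.
- monitor.read_state(): the state, without advancing time (a new reading comes with each control period).
- eyes.read_camera(name): name is "scene" or "top" or "wrist"; returns a dict with "frame" (480x640x3 uint8, red, green, blue), "depth" (480x640 float32, m along the optical axis (not along the pixel's ray), 0 where there is no reading), "K" (3x3 intrinsics, pixels), "view" (4x4, takes a point from world to camera coordinates); the wrist camera has in their place "tool_from_camera" (4x4, takes a point from camera to tool coordinates, whose origin is the TCP and whose axes are the tool frame's). Camera axes: x right, y down, z forward; pixel columns grow to the right and rows downward; lengths in m; the calibration is good to about 2 mm. A picture is of the moment at which its call begins: read the wrist's pose just before it.
- finish_job(): hands the job in, once; it reports no verdict.
The state is a dict: "time": time; "q": joint angles; "joint_vel": joint speeds; "joint_torque": joint torques, N m; "tool_pos": TCP position; "tcp_rot": TCP orientation; "wrist_force": force on the tool from outside, world axes, zero at the start; "torque": the same for the moment, N m; "width": opening from 0.0 (shut) to 1.0 (fully open).
Only numpy, scipy, OpenCV 4.12 (cv2) and the standard library are available. Lean on these libraries where they do the work, as an engineer would, in place of code of your own. Each camera call takes 0.05 s, during which the arm holds its last target.

## Working session

There is one attempt and no reset: what is moved stays moved. The work goes in short steps, Python scripts to look and compute and a tool call to move; the robot and the scene stay as the last step left them, time stands still between calls to the robot, and variables do not carry over. Pictures are saved under pics/ and viewed, and the job is handed in when it is done.

Besides the shell and the picture viewer there is one more tool, called after ">>>" as name(argument=value, ...), one argument or row to a line, values as JSON. play_rows: Moves the arm, as the interface text tells. Its arguments: {"type":"object","properties":{"deltas":{"type":"array"},"grip_force":{"type":"number"}},"required":["deltas"]}

```bash
mkdir -p pics; python3 - <<'E'
from workcell import monitor, eyes
import cv2,numpy as np
s=monitor.read_state()
for k in s: print(k,np.round(s[k],3))
for n in("top","scene"):
    c=eyes.read_camera(n); cv2.imwrite(f"pics/{n}0.png",c["frame"][:,:,::-1]); np.savez(f"{n}0.npz",**c)
    print(n,c["K"].round(1).tolist(),c["view"].round(4).tolist(),(c["depth"]>0).mean())
E
```

```text
time 0.0
q [ 1.189  0.265  1.605  0.     1.274 -0.037]
joint_vel [ 0.001  0.    -0.001 -0.001  0.     0.001]
joint_torque [-2.0000e-03 -5.1511e+01 -3.6731e+01  0.0000e+00  1.3000e-02 -0.0000e+00]
tool_pos [0.228 0.635 0.252]
tcp_rot [ 0.269  1.554 -0.272]
wrist_force [ 0.351  0.726 -0.005]
torque [ 0.008 -0.039 -0.013]
width 0.997
top [[507.8, 0.0, 325.1], [0.0, 507.8, 240.4], [0.0, 0.0, 1.0]] [[-0.013, -0.9999, -0.0086, -0.0223], [-0.99, 0.0141, -0.1401, 0.5465], [0.1402, 0.0067, -0.9901, 0.9224], [0.0, 0.0, 0.0, 1.0]] 0.9961490885416666
scene [[440.0, 0.0, 319.7], [0.0, 440.0, 244.1], [0.0, 0.0, 1.0]] [[-0.6194, -0.7851, 0.0018, 0.323], [-0.6651, 0.5235, -0.5325, 0.4331], [0.4171, -0.331, -0.8464, 0.6696], [0.0, 0.0, 0.0, 1.0]] 0.9958333333333333
```

View pics/top0.png

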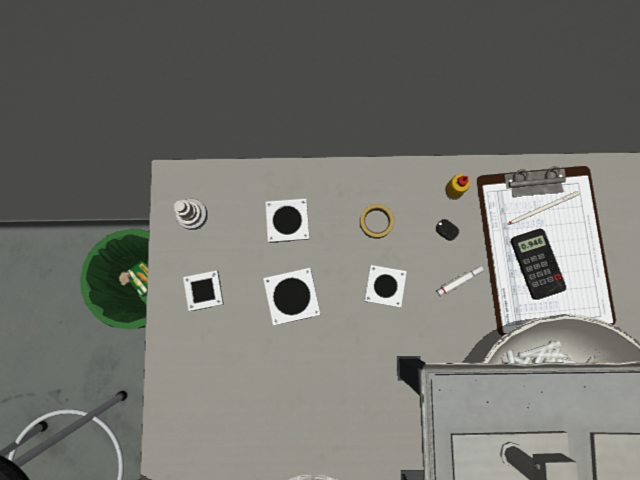

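View pics/scene0.png

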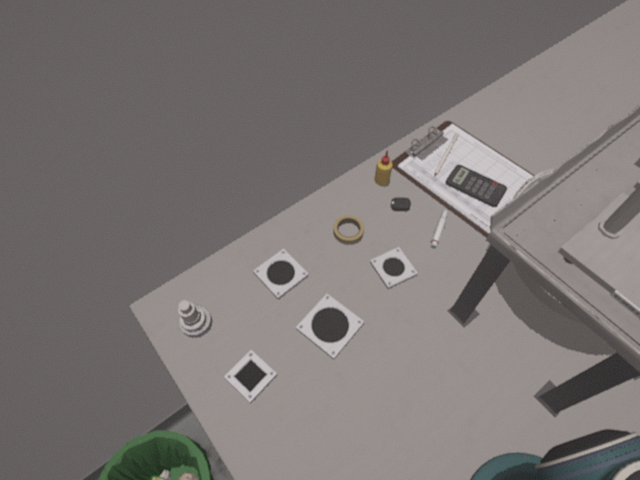

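The top view shows the stack at about (188,212), seat_square (203,291), seat_46 (287,220), seat_60 (291,296), seat_34 (386,287), the tape (377,221) and the bottle (458,187). The scene view agrees. Next I measure their positions.

```bash
cat > h.py <<'E'
import numpy as np,cv2
def ray(c,u,v,z):
    K,V=c["K"],c["view"];R,t=V[:3,:3],V[:3,3];o=-R.T@t
    d=R.T@np.linalg.inv(K)@np.array([u,v,1.]); return o+d*(z-o[2])/d[2]
def proj(c,P):
    p=c["view"]@np.append(P,1);p=c["K"]@p[:3];return p[:2]/p[2]
def cloud(c):
    K,V=c["K"],c["view"];d=c["depth"];v,u=np.mgrid[:480,:640]
    P=np.stack([(u-K[0,2])*d/K[0,0],(v-K[1,2])*d/K[1,1],d],-1)
    return (P-V[:3,3])@V[:3,:3]
def rec(c,z=0.007):  # black recess floors
    g=c["frame"].max(2);m=(g<45).astype(np.uint8)
    n,l,st,ce=cv2.connectedComponentsWithStats(m)
    return [(st[i,4],ce[i],l==i) for i in range(1,n) if 100<st[i,4]<3000]
E
python3 - <<'E'
from h import *
for n in("top","scene"):
    c=dict(np.load(f"{n}0.npz"));V=c["view"]
    print(n,"cam",(-V[:3,:3].T@V[:3,3]).round(3)); P=cloud(c)
    for a,ce,m in rec(c):
        cs=max(cv2.findContours(m.astype(np.uint8),0,1)[0],key=len)[:,0,:]
        W=np.array([ray(c,*p,0.0085)[:2] for p in cs.astype(float)])
        (x,y),r=cv2.minEnclosingCircle(W.astype(np.float32));rr=cv2.minAreaRect(W.astype(np.float32))
        print(a,ce.round(1),"circ",round(x,4),round(y,4),round(2*r,4),"rect",np.round(rr[0],4),np.round(rr[1],4),round(rr[2],1),"z",np.median(P[m][:,2]).round(4))
    # stack by depth
    for name,lo,hi,(bx0,bx1,by0,by1) in [("all",.01,.1,(0.3,1,0.2,.8))]:
        m=((P[...,2]>.012)&(P[...,2]<.2)&(P[...,0]>.3)&(P[...,0]<1)&(P[...,1]>-.5)).astype(np.uint8)
        k,l,st,ce=cv2.connectedComponentsWithStats(m)
        for i in range(1,k):
            if st[i,4]>60:
                q=P[l==i];print("obj",ce[i].round(0),st[i,4],q.min(0).round(3),q.max(0).round(3))
c=dict(np.load("top0.npz"))
cv2.imwrite("pics/st.png",cv2.resize(c["frame"][180:250,150:230,::-1],(800,700))[:600])
E
```

```text
top cam [ 0.411 -0.036  0.99 ]
583 [286.8 219.8] circ 0.5923 0.0454 0.0542 rect [0.592  0.0458] [0.0531 0.0519] 89.2 z 0.0056
535 [ 73.  222.6] circ 0.593 0.4649 0.2932 rect [0.5927 0.4649] [0.0072 0.2929] 0.0 z -0.7463
271 [447.  229.8] circ 0.5679 -0.267 0.0425 rect [ 0.568  -0.2674] [0.0396 0.031 ] 43.8 z 0.0112
1327 [537.7 264.9] circ 0.4996 -0.4405 0.1358 rect [ 0.4994 -0.4393] [0.1254 0.0687] 17.2 z 0.0171
1756 [124.2 278.6] circ 0.4793 0.355 0.1558 rect [0.4792 0.3698] [0.104  0.1477] 90.0 z -0.6059
376 [385.1 285.6] circ 0.4608 -0.1438 0.0426 rect [ 0.4611 -0.1446] [0.0405 0.0403] 89.2 z 0.0057
400 [202.4 290.2] circ 0.4568 0.2085 0.052 rect [0.4568 0.2084] [0.0386 0.0384] 10.1 z 0.0061
993 [291.1 295.9] circ 0.4437 0.0371 0.0686 rect [0.4444 0.0375] [0.0655 0.067 ] 89.5 z 0.0058
569 [410.6 371.4] circ 0.2911 -0.1836 0.0752 rect [ 0.2943 -0.1843] [0.0481 0.0641] 78.1 z 0.1151
440 [ 10.3 470.4] circ 0.1364 0.55 0.0698 rect [0.1364 0.55  ] [0.0554 0.0421] 89.4 z -0.1686
obj [293. 128.] 21885 [ 0.736 -0.5    0.012] [0.741 0.617 0.2  ]
obj [537. 179.] 389 [ 0.651 -0.5    0.012] [
[... 595 characters left out ...]
26 [ 0.735 -0.5    0.012] [0.743 0.554 0.2  ]
obj [428. 144.] 354 [ 0.631 -0.5    0.012] [ 0.688 -0.391  0.033]
obj [444. 158.] 134 [ 0.577 -0.498  0.012] [ 0.627 -0.387  0.02 ]
obj [383. 169.] 377 [ 0.632 -0.305  0.012] [ 0.667 -0.266  0.098]
obj [476. 185.] 1383 [ 0.43  -0.486  0.012] [ 0.566 -0.387  0.026]
obj [531. 182.] 256 [ 0.386 -0.499  0.113] [ 0.404 -0.371  0.128]
obj [400. 203.] 179 [ 0.549 -0.289  0.012] [ 0.588 -0.247  0.018]
obj [439. 228.] 210 [ 0.443 -0.332  0.012] [ 0.495 -0.244  0.02 ]
obj [348. 229.] 389 [ 0.554 -0.164  0.012] [ 0.621 -0.096  0.023]
obj [471. 289.] 814 [ 0.3   -0.167  0.012] [ 0.324 -0.163  0.2  ]
obj [193. 318.] 878 [0.578 0.205 0.012] [0.631 0.264 0.089]
```

View pics/st.png

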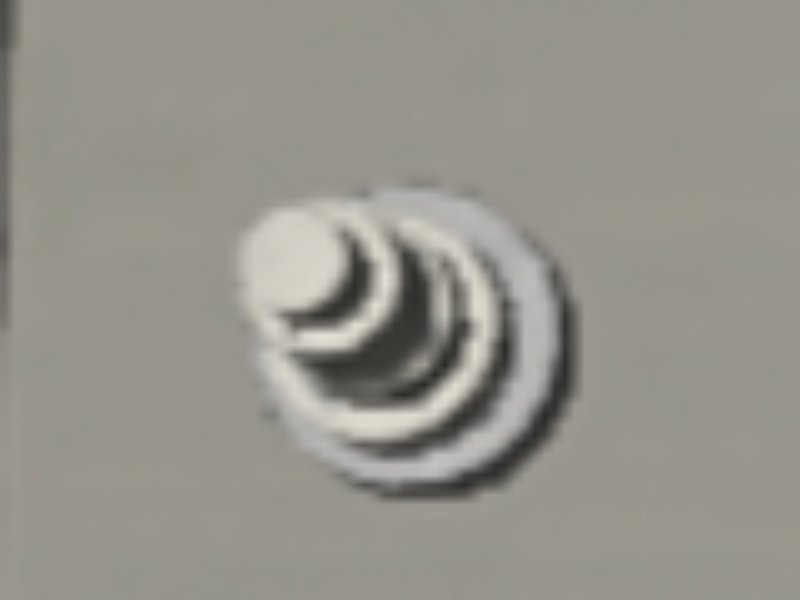

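```bash
python3 - <<'E'
from h import *
from scipy.spatial.transform import Rotation as R
c=dict(np.load("top0.npz"))
for u,v,z in [(179.7,205.8,.085),(182.2,207.6,.068),(188,212.2,.03),(191.1,213.8,.016)]: print(z,ray(c,u,v,z).round(4))
print(R.from_rotvec([.269,1.554,-.272]).as_matrix().round(3))
for n in("top","scene"):
    c=dict(np.load(f"{n}0.npz"));P=cloud(c)
    near=(abs(P[...,0]-.605)<.05)&(abs(P[...,1]-.233)<.05)
    for z in(.085,.068,.042,.03,.016):
        m=near&(abs(P[...,2]-z)<.003);q=P[m]
        if len(q)>5:
            (x,y),r=cv2.minEnclosingCircle(q[:,:2].astype(np.float32));print(n,z,len(q),round(x,4),round(y,4),round(2*r,4))
    # white block outlines at z=.01
    f=c["frame"];m=((f.min(2)>200)).astype(np.uint8);cs=cv2.findContours(m,0,1)[0]
    for k in cs:
        W=np.array([ray(c,*p,.01)[:2] for p in k[:,0].astype(float)],np.float32)
        rr=cv2.minAreaRect(W)
        if .05<min(rr[1])and max(rr[1])<.11: print(n,np.round(rr[0],4),np.round(rr[1],4),round(rr[2],1))
E
```

```text
0.085 [0.6069 0.234  0.085 ]
0.068 [0.6071 0.2343 0.068 ]
0.03 [0.606 0.234 0.03 ]
0.016 [0.6056 0.2318 0.016 ]
[[-0.001  0.338  0.941]
 [-0.002  0.941 -0.338]
 [-1.    -0.002  0.   ]]
top 0.085 72 0.6072 0.2348 0.0209
top 0.068 83 0.6072 0.235 0.0312
top 0.042 52 0.6073 0.2339 0.0338
top 0.03 130 0.606 0.2346 0.0456
top 0.016 182 0.6071 0.2333 0.06
top [0.4567 0.2082] [0.0648 0.0653] 10.5
top [0.4437 0.0369] [0.0915 0.0917] 12.0
top [ 0.4608 -0.1442] [0.0692 0.0692] 79.3
top [0.5925 0.045 ] [0.0789 0.0794] 3.5
scene 0.085 99 0.6071 0.2362 0.0209
scene 0.068 91 0.607 0.2367 0.0305
scene 0.042 58 0.6073 0.2359 0.0341
scene 0.03 171 0.6058 0.2362 0.0456
scene 0.016 217 0.6073 0.2347 0.0604
```

```bash
python3 - <<'E'
from h import *
for n in("top","scene"):
    c=dict(np.load(f"{n}0.npz"));P=cloud(c)
    for (u,v) in ([(411,368),(408,360),(425,370),(440,400),(530,375),(600,450),(500,460),(412,475),(310,478),(540,325)] if n=="top" else [(490,240),(480,270),(465,310),(500,235),(560,300),(620,250),(600,120),(545,400),(600,470),(500,465)]):
        print(n,u,v,P[v,u].round(3))
    q=P[(P[...,2]>.1)&(P[...,1]<.0)&(P[...,0]<.6)&(P[...,0]>-.3)]
    for z0 in np.arange(.1,.9,.1):
        k=q[(q[:,2]>=z0)&(q[:,2]<z0+.1)]
        if len(k)>20: print(round(z0,1),len(k),np.percentile(k,1,0).round(2),np.percentile(k,99,0).round(2))
E
```

```text
top 411 368 [ 0.321 -0.167  0.147]
top 408 360 [ 0.324 -0.178  0.043]
top 425 370 [ 0.332 -0.166  0.277]
top 440 400 [ 0.291 -0.185  0.273]
top 530 375 [ 0.323 -0.31   0.272]
top 600 450 [ 0.231 -0.382  0.301]
top 500 460 [ 0.221 -0.253  0.302]
top 412 475 [ 0.113 -0.183  0.004]
top 310 478 [ 0.108  0.004 -0.004]
top 540 325 [ 0.385 -0.398  0.102]
0.1 1842 [ 0.29 -0.56  0.1 ] [ 0.4  -0.17  0.19]
0.2 19857 [ 0.19 -0.45  0.27] [ 0.34 -0.16  0.3 ]
0.3 4624 [ 0.2  -0.43  0.3 ] [ 0.25 -0.19  0.39]
0.4 1084 [ 0.24 -0.28  0.42] [ 0.26 -0.25  0.45]
scene 490 240 [ 0.326 -0.159  0.261]
scene 480 270 [ 0.316 -0.166  0.177]
scene 465 310 [ 0.3   -0.165  0.049]
scene 500 235 [ 0.319 -0.164  0.278]
scene 560 300 [ 0.205 -0.161  0.258]
scene 620 250 [ 0.2   -0.249  0.304]
scene 600 120 [ 0.45  -0.875 -0.001]
scene 545 400 [ 0.106 -0.165  0.015]
scene 600 470 [0.069 0.002 0.306]
scene 500 465 [ 0.088 -0.027  0.011]
0.1 2259 [ 0.08 -0.48  0.1 ] [ 0.4  -0.16  0.2 ]
0.2 18309 [ 0.08 -0.51  0.21] [ 0.34 -0.01  0.3 ]
0.3 7299 [ 0.05 -0.38  0.3 ] [ 0.34 -0.    0.38]
0.4 35 [ 0.25 -0.25  0.42] [ 0.26 -0.25  0.43]
```

```bash
python3 - <<'E'
from workcell import eyes
c=eyes.read_camera("wrist");print(c["tool_from_camera"].round(4),c["K"].round(1))
E
```

```text
[[ 1.000e-04 -2.601e-01  9.656e-01 -1.207e-01]
 [ 1.000e+00 -0.000e+00 -1.000e-04 -1.600e-03]
 [ 1.000e-04  9.656e-01  2.601e-01 -6.540e-02]
 [ 0.000e+00  0.000e+00  0.000e+00  1.000e+00]] [[369.8   0.  319.6]
 [  0.  369.8 235.4]
 [  0.    0.    1. ]]
```

>>> play_rows(
  deltas=[
    {"x":60,"y":-50},
    {"x":120,"y":-100},
    {"x":180,"y":-150},
    {"x":230,"y":-215},
    {"x":260,"y":-275},
    {"x":290,"y":-335},
    {"x":320,"y":-370,"z":0},
    {"x":350,"y":-400},
    {"x":379,"y":-400},
    {"x":379,"y":-400},
    {"x":379,"y":-400},
  ],
  grip_force=60,
)

```text
schema error: expected keys wx, wy, wz, x, y, z, fingers
```

>>> play_rows(
  deltas=[
    {"wx":0,"wy":0,"wz":0,"x":55,"y":-50,"z":0,"fingers":-1},
    {"wx":0,"wy":0,"wz":0,"x":100,"y":-90,"z":0,"fingers":-1},
    {"wx":0,"wy":0,"wz":0,"x":145,"y":-130,"z":0,"fingers":-1},
    {"wx":0,"wy":0,"wz":0,"x":190,"y":-170,"z":0,"fingers":-1},
    {"wx":0,"wy":0,"wz":0,"x":230,"y":-215,"z":0,"fingers":-1},
    {"wx":0,"wy":0,"wz":0,"x":265,"y":-260,"z":0,"fingers":-1},
    {"wx":0,"wy":0,"wz":0,"x":300,"y":-305,"z":0,"fingers":-1},
    {"wx":0,"wy":0,"wz":0,"x":335,"y":-350,"z":0,"fingers":-1},
    {"wx":0,"wy":0,"wz":0,"x":379,"y":-400,"z":0,"fingers":-1},
    {"wx":0,"wy":0,"wz":0,"x":379,"y":-400,"z":0,"fingers":-1},
    {"wx":0,"wy":0,"wz":0,"x":379,"y":-400,"z":0,"fingers":-1},
    {"wx":0,"wy":0,"wz":0,"x":379,"y":-400,"z":0,"fingers":-1},
  ],
  grip_force=60,
)

```text
time: 1.65
tool_pos: [0.6061, 0.2365, 0.253]
tcp_rot: [0.27, 1.555, -0.269]
wrist_force: [0.5, -0.1, 0.0]
width: 1.003
```

```bash
python3 - <<'E'
from workcell import monitor, eyes
from h import *
s=monitor.read_state();print(np.round(s["tool_pos"],4),np.round(s["q"],3))
for n in("wrist","scene"):
    c=eyes.read_camera(n); cv2.imwrite(f"pics/{n}1.png",c["frame"][:,:,::-1]); np.savez(f"{n}1.npz",**c)
E
```

```text
[0.6061 0.2365 0.253 ] [ 3.330e-01  2.190e-01  1.660e+00  1.000e-03  1.264e+00 -8.940e-01]
```

View pics/wrist1.png

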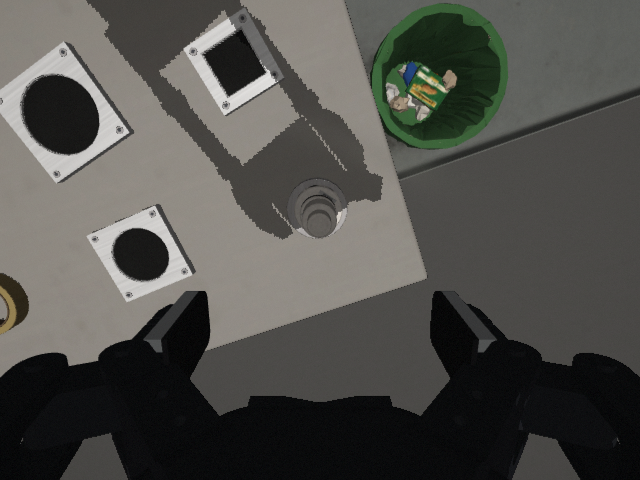

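View pics/scene1.png

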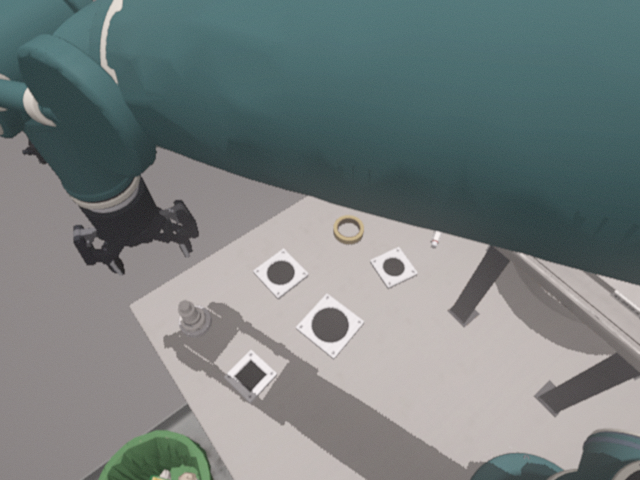

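The wrist view has the stack at (319,212), on the jaw centre line (u≈319). The fingertips are at (207,293) and (433,293). Next I take the fingertip reach and the stack position in tool coordinates from depth.

```bash
cat >> h.py <<'E'
def wcloud(c):
    K=c["K"];T=c["tool_from_camera"];d=c["depth"];v,u=np.mgrid[:480,:640]
    P=np.stack([(u-K[0,2])*d/K[0,0],(v-K[1,2])*d/K[1,1],d],-1)
    return P@T[:3,:3].T+T[:3,3]
def stack(levels,s,c,xy,rad=.05):
    from scipy.spatial.transform import Rotation as R
    W=wcloud(c)@R.from_rotvec(s["tcp_rot"]).as_matrix().T+s["tool_pos"]
    near=(np.hypot(W[...,0]-xy[0],W[...,1]-xy[1])<rad)&(c["depth"]>0)
    for z in levels:
        q=W[near&(abs(W[...,2]-z)<.003)]
        if len(q)>5:
            (x,y),r=cv2.minEnclosingCircle(q[:,:2].astype(np.float32));print("wrist z",z,len(q),round(x,4),round(y,4),round(2*r,4),"zmed",np.median(q[:,2]).round(4))
def tips(c):
    P=wcloud(c);m=(c["depth"]>0)&(c["depth"]<.2)&(P[...,0]>-.02)&(abs(P[...,1])<.08)&(abs(P[...,2])<.03)
    for sg in(-1,1):
        q=P[m&(sg*P[...,1]>0)]
        if len(q): print("tip side",sg,len(q),"xmax",np.percentile(q[:,0],[90,97,99.5]).round(4),"y",np.percentile(q[:,1],[2,98]).round(4),"z",np.percentile(q[:,2],[2,98]).round(4))
E
python3 - <<'E'
from h import *
from workcell import monitor
s=monitor.read_state()
c=dict(np.load("wrist1.npz"));tips(c);stack((.085,.068,.042,.03,.016),s,c,(.607,.235))
P=wcloud(c)
for p in [(207,293),(200,300),(190,320),(433,293),(440,300),(455,340)]: print(p,P[p[1],p[0]].round(4))
E
```

```text
tip side -1 2679 xmax [0.0032 0.0065 0.0085] y [-0.0574 -0.044 ] z [-0.0111  0.0103]
tip side 1 2704 xmax [0.0031 0.0064 0.0084] y [0.0406 0.054 ] z [-0.0111  0.0102]
wrist z 0.085 483 0.6087 0.2334 0.0203 zmed 0.0852
wrist z 0.068 435 0.6088 0.2331 0.0304 zmed 0.0692
wrist z 0.042 153 0.6085 0.2322 0.034 zmed 0.0422
wrist z 0.03 633 0.6075 0.2327 0.0463 zmed 0.0303
wrist z 0.016 867 0.6083 0.231 0.06 zmed 0.0163
(207, 293) [ 0.2511 -0.1241  0.0996]
(200, 300) [ 0.0013 -0.0445 -0.0086]
(190, 320) [-0.0101 -0.0445 -0.0067]
(433, 293) [0.2502 0.1213 0.0992]
(440, 300) [ 0.0003  0.0412 -0.009 ]
(455, 340) [-0.0172  0.0409 -0.0035]
```

>>> play_rows(
  deltas=[
    {"wx":0,"wy":0,"wz":0,"x":2,"y":-1,"z":-50,"fingers":-1},
    {"wx":0,"wy":0,"wz":0,"x":2,"y":-1,"z":-100,"fingers":-1},
    {"wx":0,"wy":0,"wz":0,"x":2,"y":-1,"z":-145,"fingers":-1},
    {"wx":0,"wy":0,"wz":0,"x":2,"y":-1,"z":-170,"fingers":-1},
    {"wx":0,"wy":0,"wz":0,"x":2,"y":-1,"z":-183,"fingers":-1},
    {"wx":0,"wy":0,"wz":0,"x":2,"y":-1,"z":-183,"fingers":-1},
    {"wx":0,"wy":0,"wz":0,"x":2,"y":-1,"z":-183,"fingers":-1},
  ],
  grip_force=60,
)

```text
time: 2.62
tool_pos: [0.6103, 0.235, 0.0721]
tcp_rot: [0.271, 1.551, -0.269]
wrist_force: [0.5, -0.4, 1.0]
width: 0.998
```

>>> play_rows(
  deltas=[
    {"wx":0,"wy":0,"wz":0,"x":-1,"y":0,"z":0,"fingers":-0.3},
    {"wx":0,"wy":0,"wz":0,"x":-1,"y":0,"z":0,"fingers":0},
    {"wx":0,"wy":0,"wz":0,"x":-1,"y":0,"z":0,"fingers":0.2},
    {"wx":0,"wy":0,"wz":0,"x":-1,"y":0,"z":0,"fingers":0.3},
    {"wx":0,"wy":0,"wz":0,"x":-1,"y":0,"z":0,"fingers":0.4},
    {"wx":0,"wy":0,"wz":0,"x":-1,"y":0,"z":0,"fingers":0.6},
    {"wx":0,"wy":0,"wz":0,"x":-1,"y":0,"z":0,"fingers":0.6},
    {"wx":0,"wy":0,"wz":0,"x":-1,"y":0,"z":0,"fingers":0.6},
  ],
  grip_force=60,
)

```text
time: 3.62
tool_pos: [0.6086, 0.2346, 0.0709]
tcp_rot: [0.271, 1.553, -0.27]
wrist_force: [-0.5, 1.3, 5.2]
width: 0.321
```

```bash
python3 - <<'E'
from workcell import monitor, eyes
from h import *
s=monitor.read_state();print(np.round(s["tool_pos"],4),s["width"])
c=eyes.read_camera("wrist"); cv2.imwrite("pics/wrist2.png",c["frame"][:,:,::-1]);tips(c)
stack((.085,.068,.042,.03,.016),s,c,(.607,.235))
E
```

```text
[0.6086 0.2346 0.0709] 0.3207788997453989
tip side -1 13942 xmax [0.071  0.0715 0.072 ] y [-0.0764 -0.0006] z [-0.0292  0.0077]
tip side 1 12190 xmax [0.0712 0.0717 0.0722] y [0.0005 0.0759] z [-0.0292  0.0071]
wrist z 0.085 4087 0.605 0.2352 0.0461 zmed 0.0851
wrist z 0.068 2562 0.6021 0.2352 0.0547 zmed 0.0689
wrist z 0.042 620 0.602 0.2343 0.0312 zmed 0.0419
wrist z 0.03 2108 0.6049 0.2331 0.0458 zmed 0.0301
wrist z 0.016 2316 0.608 0.231 0.0601 zmed 0.0161
```

View pics/wrist2.png

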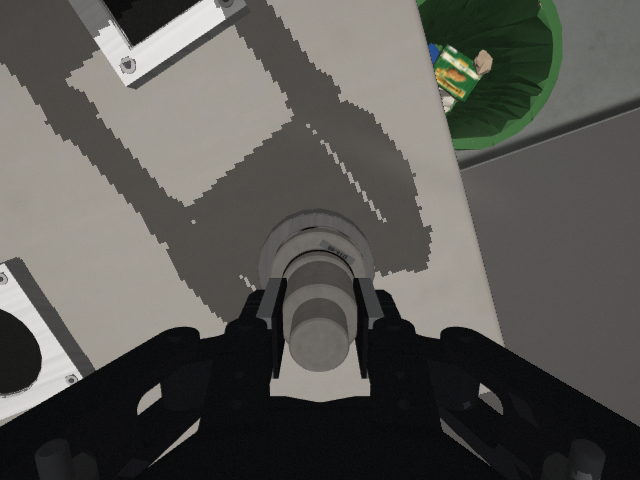

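The wrist view shows the master between the pads, held on its body, with the fingertips at about (275,282) and (365,282).

```bash
python3 - <<'E'
from workcell import monitor, eyes
from h import *
c=eyes.read_camera("wrist");P=wcloud(c)
for u in (270,276,280,360,364,370):
    print(u,[tuple(P[v,u].round(4)) for v in (279,282,286,292)])
E
```

```text
270 [(np.float64(0.0159), np.float64(-0.0213), np.float64(-0.0108)), (np.float64(0.0133), np.float64(-0.0209), np.float64(-0.0106)), (np.float64(0.0082), np.float64(-0.0203), np.float64(-0.011)), (np.float64(0.004), np.float64(-0.0197), np.float64(-0.0105))]
276 [(np.float64(0.0162), np.float64(-0.0189), np.float64(-0.0107)), (np.float64(0.013), np.float64(-0.0186), np.float64(-0.0107)), (np.float64(0.0093), np.float64(-0.0181), np.float64(-0.0106)), (np.float64(0.0038), np.float64(-0.0175), np.float64(-0.0106))]
280 [(np.float64(0.0156), np.float64(-0.0173), np.float64(-0.0109)), (np.float64(0.0127), np.float64(-0.017), np.float64(-0.0108)), (np.float64(0.0081), np.float64(-0.0165), np.float64(-0.0111)), (np.float64(0.0022), np.float64(-0.0159), np.float64(-0.0113))]
360 [(np.float64(0.0156), np.float64(0.0143), np.float64(-0.0109)), (np.float64(0.0126), np.float64(0.014), np.float64(-0.0109)), (np.float64(0.0085), np.float64(0.0135), np.float64(-0.0109)), (np.float64(0.0031), np.float64(0.013), np.float64(-0.0109))]
364 [(np.float64(0.0147), np.float64(0.0157), np.float64(-0.0113)), (np.float64(0.0131), np.float64(0.0156), np.float64(-0.0107)), (np.float64(0.0088), np.float64(0.0151), np.float64(-0.0108)), (np.float64(0.0026), np.float64(0.0143), np.float64(-0.0111))]
370 [(np.float64(0.0154), np.float64(0.0182), np.float64(-0.011)), (np.float64(0.0132), np.float64(0.0179), np.float64(-0.0106)), (np.float64(0.0092), np.float64(0.0174), np.float64(-0.0106)), (np.float64(0.0035), np.float64(0.0166), np.float64(-0.0107))]
```

>>> play_rows(
  deltas=[
    {"wx":0,"wy":0,"wz":0,"x":0,"y":0,"z":10,"fingers":0.6},
    {"wx":0,"wy":0,"wz":0,"x":0,"y":0,"z":25,"fingers":0.6},
    {"wx":0,"wy":0,"wz":0,"x":0,"y":0,"z":45,"fingers":0.6},
    {"wx":0,"wy":0,"wz":0,"x":0,"y":0,"z":45,"fingers":0.6},
  ],
  grip_force=60,
)

```text
time: 4.22
tool_pos: [0.6102, 0.2349, 0.1186]
tcp_rot: [0.272, 1.549, -0.268]
wrist_force: [0.7, -0.6, -2.4]
width: 0.316
```

```bash
python3 - <<'E'
from workcell import monitor, eyes
from h import *
s=monitor.read_state();print(np.round(s["tool_pos"],4),s["width"])
c=eyes.read_camera("wrist"); cv2.imwrite("pics/wrist3.png",c["frame"][:,:,::-1])
P=wcloud(c); m=(c["depth"]>0)&(abs(P[...,1])<.012)&(abs(P[...,2])<.017)&(P[...,0]>-.04)&(P[...,0]<.06);q=P[m]
print(np.percentile(q,[1,50,99],axis=0).round(4)); print(np.histogram(q[:,0],bins=20))
stack((.042,.03,.016),s,c,(.607,.235))
E
```

```text
[0.6102 0.2349 0.1186] 0.31636824529191465
[[-0.0153 -0.0116 -0.0144]
 [-0.0061 -0.0004 -0.0065]
 [ 0.0263  0.012   0.0094]]
(array([   3,    2,    0,    0,    0,    0,   13, 2691,  357,  307,  293,
        352, 1416,  223,  216,  189,  179,  169,  148,  128]), array([-0.03989264, -0.0364748 , -0.03305696, -0.02963913, -0.02622129,
       -0.02280345, -0.01938561, -0.01596778, -0.01254994, -0.0091321 ,
       -0.00571426, -0.00229642,  0.00112141,  0.00453925,  0.00795709,
        0.01137493,  0.01479276,  0.0182106 ,  0.02162844,  0.02504628,
        0.02846411]))
wrist z 0.042 1674 0.6083 0.2321 0.0345 zmed 0.0421
wrist z 0.03 1667 0.6072 0.2324 0.0464 zmed 0.0301
wrist z 0.016 1840 0.6081 0.231 0.06 zmed 0.0161
```

View pics/wrist3.png

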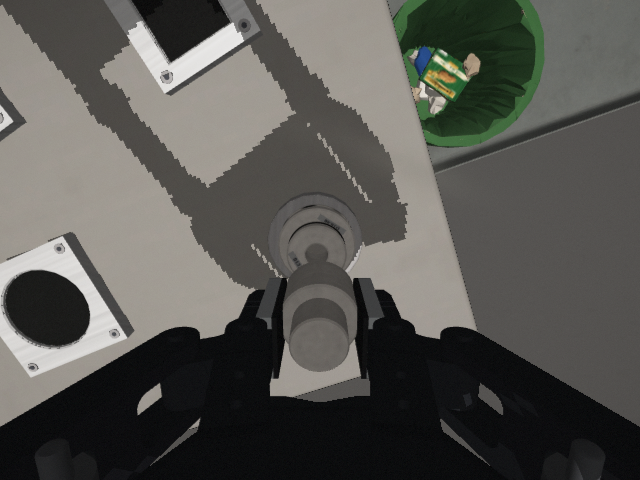

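>>> play_rows(
  deltas=[
    {"wx":0,"wy":0,"wz":0,"x":-20,"y":-3,"z":0,"fingers":0.6},
    {"wx":0,"wy":0,"wz":0,"x":-60,"y":-10,"z":0,"fingers":0.6},
    {"wx":0,"wy":0,"wz":0,"x":-105,"y":-18,"z":0,"fingers":0.6},
    {"wx":0,"wy":0,"wz":0,"x":-135,"y":-23,"z":-10,"fingers":0.6},
    {"wx":0,"wy":0,"wz":0,"x":-150,"y":-26,"z":-25,"fingers":0.6},
    {"wx":0,"wy":0,"wz":0,"x":-150,"y":-26,"z":-45,"fingers":0.6},
    {"wx":0,"wy":0,"wz":0,"x":-150,"y":-26,"z":-60,"fingers":0.6},
    {"wx":0,"wy":0,"wz":0,"x":-150,"y":-26,"z":-60,"fingers":0.6},
    {"wx":0,"wy":0,"wz":0,"x":-150,"y":-26,"z":-60,"fingers":0.6},
    {"wx":0,"wy":0,"wz":0,"x":-150,"y":-26,"z":-60,"fingers":0.6},
  ],
  grip_force=60,
)

```text
time: 5.52
tool_pos: [0.4591, 0.2086, 0.0561]
tcp_rot: [0.271, 1.552, -0.27]
wrist_force: [0.8, -0.2, -3.1]
width: 0.32
```

```bash
python3 - <<'E'
from workcell import monitor, eyes
from h import *
s=monitor.read_state();print(np.round(s["tool_pos"],4),s["width"],np.round(s["wrist_force"],1))
c=eyes.read_camera("wrist"); cv2.imwrite("pics/wrist4.png",c["frame"][:,:,::-1])
E
```

```text
[0.4591 0.2086 0.0561] 0.31953957572325536 [ 0.8 -0.2 -3.1]
```

View pics/wrist4.png

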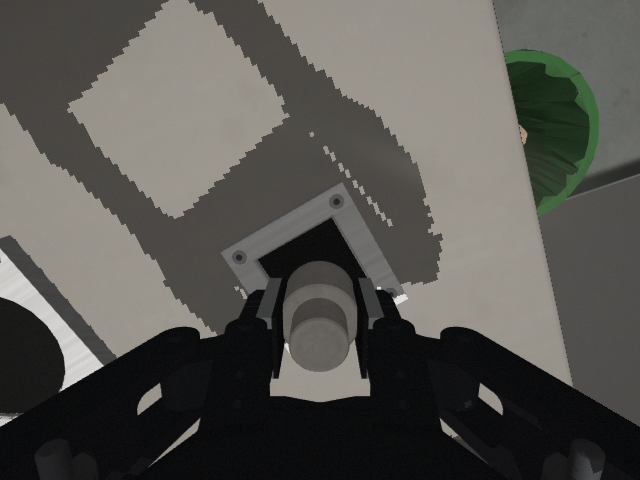

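The wrist view shows the master centred over the square recess, near (320,285). I lower it next.

>>> play_rows(
  deltas=[
    {"wx":0,"wy":0,"wz":0,"x":0,"y":0,"z":-8,"fingers":0.6},
    {"wx":0,"wy":0,"wz":0,"x":0,"y":0,"z":-15,"fingers":0.6},
    {"wx":0,"wy":0,"wz":0,"x":0,"y":0,"z":-19,"fingers":0.6},
    {"wx":0,"wy":0,"wz":0,"x":0,"y":0,"z":-19,"fingers":0.6},
    {"wx":0,"wy":0,"wz":0,"x":0,"y":0,"z":-19,"fingers":0.6},
  ],
  grip_force=60,
)

```text
time: 6.2
tool_pos: [0.4581, 0.2083, 0.036]
tcp_rot: [0.27, 1.554, -0.271]
wrist_force: [-0.6, -0.4, -3.1]
width: 0.322
```

>>> play_rows(
  deltas=[
    {"wx":0,"wy":0,"wz":0,"x":0,"y":0,"z":-1,"fingers":0.6},
    {"wx":0,"wy":0,"wz":0,"x":0,"y":0,"z":-1,"fingers":0.6},
    {"wx":0,"wy":0,"wz":0,"x":0,"y":0,"z":-1,"fingers":0.6},
  ],
  grip_force=60,
)

```text
time: 6.58
tool_pos: [0.4582, 0.2083, 0.0359]
tcp_rot: [0.27, 1.554, -0.271]
wrist_force: [-3.8, -0.9, 4.9]
width: 0.318
```

Contact with the floor. I release, rise, and go back over the stack.

>>> play_rows(
  deltas=[
    {"wx":0,"wy":0,"wz":0,"x":0,"y":0,"z":0,"fingers":0.2},
    {"wx":0,"wy":0,"wz":0,"x":0,"y":0,"z":0,"fingers":-0.2},
    {"wx":0,"wy":0,"wz":0,"x":0,"y":0,"z":0,"fingers":-0.6},
    {"wx":0,"wy":0,"wz":0,"x":0,"y":0,"z":0,"fingers":-1},
    {"wx":0,"wy":0,"wz":0,"x":0,"y":0,"z":0,"fingers":-1},
    {"wx":0,"wy":0,"wz":0,"x":0,"y":0,"z":20,"fingers":-1},
    {"wx":0,"wy":0,"wz":0,"x":0,"y":0,"z":60,"fingers":-1},
    {"wx":0,"wy":0,"wz":0,"x":0,"y":0,"z":100,"fingers":-1},
    {"wx":0,"wy":0,"wz":0,"x":0,"y":0,"z":100,"fingers":-1},
    {"wx":0,"wy":0,"wz":0,"x":40,"y":7,"z":100,"fingers":-1},
    {"wx":0,"wy":0,"wz":0,"x":90,"y":15,"z":100,"fingers":-1},
    {"wx":0,"wy":0,"wz":0,"x":130,"y":22,"z":100,"fingers":-1},
    {"wx":0,"wy":0,"wz":0,"x":150,"y":26,"z":100,"fingers":-1},
    {"wx":0,"wy":0,"wz":0,"x":150,"y":26,"z":100,"fingers":-1},
    {"wx":0,"wy":0,"wz":0,"x":150,"y":26,"z":100,"fingers":-1},
    {"wx":0,"wy":0,"wz":0,"x":150,"y":26,"z":100,"fingers":-1},
  ],
  grip_force=60,
)

```text
time: 8.57
tool_pos: [0.6068, 0.234, 0.1347]
tcp_rot: [0.27, 1.555, -0.271]
wrist_force: [-0.8, 0.6, 0.7]
width: 1.001
```

```bash
cat > look.py <<'E'
import sys
from workcell import monitor, eyes
from h import *
s=monitor.read_state();print("t",s["time"],np.round(s["tool_pos"],4),round(s["width"],3),np.round(s["wrist_force"],1))
c=eyes.read_camera("wrist"); cv2.imwrite(f"pics/{sys.argv[1]}.png",c["frame"][:,:,::-1])
stack((.05,.042,.033,.03,.023,.021,.019,.016),s,c,(float(sys.argv[2]),float(sys.argv[3])),.037)
E
python3 look.py wrist5 .607 .235; python3 - <<'E'
from workcell import eyes
from h import *
c=eyes.read_camera("top");cv2.imwrite("pics/top5.png",c["frame"][:,:,::-1])
E
```

```text
t 8.575 [0.6068 0.234  0.1347] 1.001 [-0.8  0.6  0.7]
wrist z 0.042 2066 0.6085 0.2319 0.0347 zmed 0.0421
wrist z 0.033 945 0.6072 0.2325 0.0457 zmed 0.0307
wrist z 0.03 1486 0.6074 0.2327 0.0466 zmed 0.0301
wrist z 0.023 117 0.5988 0.2361 0.0422 zmed 0.0217
wrist z 0.021 192 0.6062 0.2287 0.0537 zmed 0.0201
wrist z 0.019 1154 0.6081 0.231 0.0594 zmed 0.0166
wrist z 0.016 1841 0.6083 0.2309 0.0601 zmed 0.0161
```

View pics/wrist5.png

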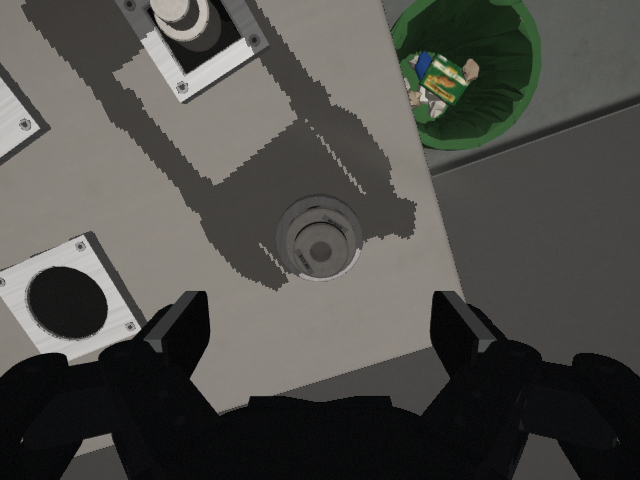

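The wrist view shows the master upright in the square recess at about (180,15), and the bare ring_34 on top of the stack at (320,252). I go for ring_34.

>>> play_rows(
  deltas=[
    {"wx":0,"wy":0,"wz":0,"x":0,"y":0,"z":-30,"fingers":-1},
    {"wx":0,"wy":0,"wz":0,"x":0,"y":0,"z":-60,"fingers":-1},
    {"wx":0,"wy":0,"wz":0,"x":0,"y":0,"z":-76,"fingers":-0.8},
    {"wx":0,"wy":0,"wz":0,"x":0,"y":0,"z":-82,"fingers":-0.5},
    {"wx":0,"wy":0,"wz":0,"x":0,"y":0,"z":-82,"fingers":-0.1},
    {"wx":0,"wy":0,"wz":0,"x":0,"y":0,"z":-82,"fingers":0.1},
    {"wx":0,"wy":0,"wz":0,"x":0,"y":0,"z":-82,"fingers":0.3},
    {"wx":0,"wy":0,"wz":0,"x":0,"y":0,"z":-82,"fingers":0.5},
    {"wx":0,"wy":0,"wz":0,"x":0,"y":0,"z":-82,"fingers":0.5},
    {"wx":0,"wy":0,"wz":0,"x":0,"y":0,"z":-82,"fingers":0.5},
  ],
  grip_force=60,
)

```text
time: 9.93
tool_pos: [0.6094, 0.2347, 0.0551]
tcp_rot: [0.272, 1.551, -0.269]
wrist_force: [-1.3, -0.3, 5.9]
width: 0.358
```

```bash
python3 look.py wrist6 .607 .235
```

```text
t 9.925 [0.6094 0.2347 0.0551] 0.358 [-1.3 -0.3  5.9]
wrist z 0.05 644 0.6029 0.2352 0.0579 zmed 0.05
wrist z 0.042 4915 0.6025 0.2351 0.057 zmed 0.0421
wrist z 0.033 1655 0.601 0.2348 0.0423 zmed 0.0308
wrist z 0.03 2314 0.6072 0.2325 0.0463 zmed 0.0301
wrist z 0.023 414 0.5979 0.2369 0.0404 zmed 0.0227
wrist z 0.021 557 0.6 0.2351 0.0433 zmed 0.0203
wrist z 0.019 1848 0.6076 0.2312 0.0591 zmed 0.0167
wrist z 0.016 2655 0.6077 0.2308 0.06 zmed 0.0161
```

View pics/wrist6.png

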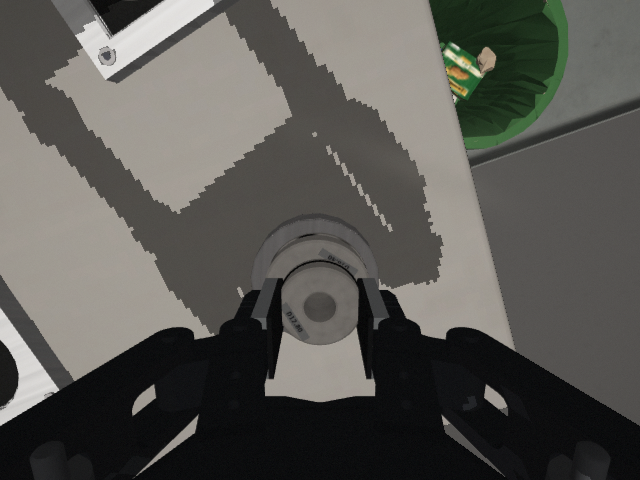

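The wrist view shows ring_34 between the pads, at (320,302). I lift it and carry it to seat_34.

>>> play_rows(
  deltas=[
    {"wx":0,"wy":0,"wz":0,"x":0,"y":0,"z":8,"fingers":0.5},
    {"wx":0,"wy":0,"wz":0,"x":0,"y":0,"z":25,"fingers":0.5},
    {"wx":0,"wy":0,"wz":0,"x":0,"y":0,"z":50,"fingers":0.5},
    {"wx":0,"wy":0,"wz":0,"x":-10,"y":-25,"z":60,"fingers":0.5},
    {"wx":0,"wy":0,"wz":0,"x":-25,"y":-65,"z":60,"fingers":0.5},
    {"wx":0,"wy":0,"wz":0,"x":-43,"y":-110,"z":60,"fingers":0.5},
    {"wx":0,"wy":0,"wz":0,"x":-60,"y":-155,"z":60,"fingers":0.5},
    {"wx":0,"wy":0,"wz":0,"x":-78,"y":-200,"z":60,"fingers":0.5},
    {"wx":0,"wy":0,"wz":0,"x":-95,"y":-245,"z":60,"fingers":0.5},
    {"wx":0,"wy":0,"wz":0,"x":-113,"y":-290,"z":60,"fingers":0.5},
    {"wx":0,"wy":0,"wz":0,"x":-130,"y":-335,"z":50,"fingers":0.5},
    {"wx":0,"wy":0,"wz":0,"x":-142,"y":-365,"z":40,"fingers":0.5},
    {"wx":0,"wy":0,"wz":0,"x":-146,"y":-378,"z":25,"fingers":0.5},
    {"wx":0,"wy":0,"wz":0,"x":-146,"y":-378,"z":10,"fingers":0.5},
    {"wx":0,"wy":0,"wz":0,"x":-146,"y":-378,"z":0,"fingers":0.5},
    {"wx":0,"wy":0,"wz":0,"x":-146,"y":-378,"z":0,"fingers":0.5},
    {"wx":0,"wy":0,"wz":0,"x":-146,"y":-378,"z":0,"fingers":0.5},
    {"wx":0,"wy":0,"wz":0,"x":-146,"y":-378,"z":0,"fingers":0.5},
  ],
  grip_force=60,
)

```text
time: 12.22
tool_pos: [0.4629, -0.1435, 0.0538]
tcp_rot: [0.27, 1.553, -0.27]
wrist_force: [-0.2, 0.9, -0.5]
width: 0.356
```

```bash
python3 look.py wrist7 .461 -.144
```

```text
t 12.225 [ 0.4629 -0.1435  0.0538] 0.356 [-0.2  0.9 -0.5]
wrist z 0.05 671 0.4561 -0.1429 0.0578 zmed 0.05
wrist z 0.042 4869 0.4561 -0.1427 0.0574 zmed 0.0408
wrist z 0.033 634 0.4588 -0.1426 0.0425 zmed 0.0327
wrist z 0.03 390 0.4561 -0.1429 0.0306 zmed 0.0317
```

View pics/wrist7.png

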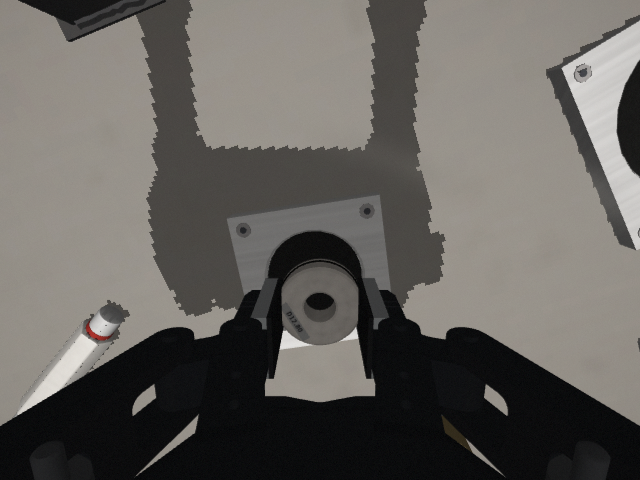

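The wrist view shows ring_34 at (320,302) over the round recess, which is centred near u=315, within 2 mm. I lower it.

>>> play_rows(
  deltas=[
    {"wx":0,"wy":0,"wz":0,"x":0,"y":0,"z":-10,"fingers":0.5},
    {"wx":0,"wy":0,"wz":0,"x":0,"y":0,"z":-18,"fingers":0.5},
    {"wx":0,"wy":0,"wz":0,"x":0,"y":0,"z":-21,"fingers":0.5},
    {"wx":0,"wy":0,"wz":0,"x":0,"y":0,"z":-22,"fingers":0.5},
    {"wx":0,"wy":0,"wz":0,"x":0,"y":0,"z":-22,"fingers":0.5},
    {"wx":0,"wy":0,"wz":0,"x":0,"y":0,"z":-22,"fingers":0.5},
  ],
  grip_force=60,
)

```text
time: 13.02
tool_pos: [0.4612, -0.1434, 0.032]
tcp_rot: [0.271, 1.557, -0.27]
wrist_force: [-5.7, 2.7, 12.8]
width: 0.357
```

```bash
cat > top.py <<'E'
import sys
from workcell import monitor, eyes
from h import *
from scipy.spatial.transform import Rotation as R
s=monitor.read_state();c=eyes.read_camera("wrist");cv2.imwrite(f"pics/{sys.argv[1]}.png",c["frame"][:,:,::-1])
W=wcloud(c)@R.from_rotvec(s["tcp_rot"]).as_matrix().T+s["tool_pos"]
for a in sys.argv[2:]:
    u,v=map(int,a.split(","));print(a,np.median(W[v-3:v+4,u-3:u+4].reshape(-1,3),0).round(4))
E
python3 top.py wrist8 320,330 320,275 300,300 345,300 330,225 260,230
```

```text
320,330 [ 0.47   -0.1482  0.0192]
320,275 [ 0.448  -0.1403  0.0193]
300,300 [ 0.4551 -0.1512  0.0191]
345,300 [ 0.4609 -0.1345  0.0192]
330,225 [ 0.4326 -0.1305  0.0102]
260,230 [ 0.4251 -0.1574  0.0103]
```

View pics/wrist8.png

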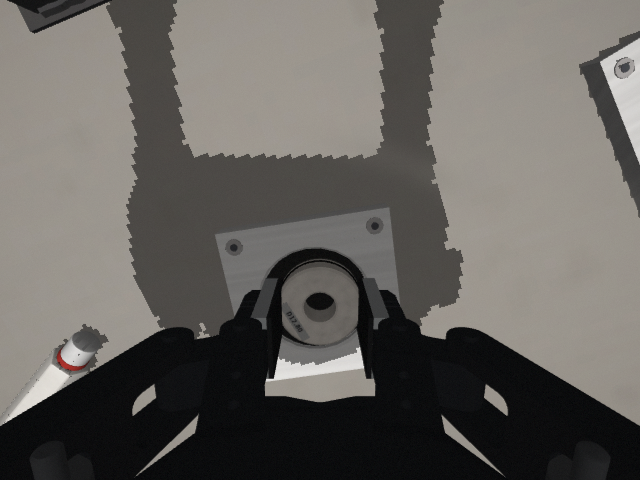

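ring_34's top reads 19.2 mm (expected 19) and the block 10.2 mm, and the ring is concentric in its recess. I release it and return to the stack.

>>> play_rows(
  deltas=[
    {"wx":0,"wy":0,"wz":0,"x":0,"y":0,"z":0,"fingers":0.1},
    {"wx":0,"wy":0,"wz":0,"x":0,"y":0,"z":0,"fingers":-0.4},
    {"wx":0,"wy":0,"wz":0,"x":0,"y":0,"z":0,"fingers":-0.8},
    {"wx":0,"wy":0,"wz":0,"x":0,"y":0,"z":0,"fingers":-1},
    {"wx":0,"wy":0,"wz":0,"x":0,"y":0,"z":0,"fingers":-1},
    {"wx":0,"wy":0,"wz":0,"x":0,"y":0,"z":30,"fingers":-1},
    {"wx":0,"wy":0,"wz":0,"x":0,"y":0,"z":70,"fingers":-1},
    {"wx":0,"wy":0,"wz":0,"x":10,"y":25,"z":100,"fingers":-1},
    {"wx":0,"wy":0,"wz":0,"x":28,"y":75,"z":100,"fingers":-1},
    {"wx":0,"wy":0,"wz":0,"x":48,"y":125,"z":100,"fingers":-1},
    {"wx":0,"wy":0,"wz":0,"x":67,"y":175,"z":100,"fingers":-1},
    {"wx":0,"wy":0,"wz":0,"x":86,"y":225,"z":100,"fingers":-1},
    {"wx":0,"wy":0,"wz":0,"x":105,"y":275,"z":100,"fingers":-1},
    {"wx":0,"wy":0,"wz":0,"x":124,"y":325,"z":100,"fingers":-1},
    {"wx":0,"wy":0,"wz":0,"x":140,"y":365,"z":100,"fingers":-1},
    {"wx":0,"wy":0,"wz":0,"x":145,"y":378,"z":100,"fingers":-1},
    {"wx":0,"wy":0,"wz":0,"x":145,"y":378,"z":100,"fingers":-1},
    {"wx":0,"wy":0,"wz":0,"x":145,"y":378,"z":100,"fingers":-1},
    {"wx":0,"wy":0,"wz":0,"x":145,"y":378,"z":100,"fingers":-1},
  ],
  grip_force=60,
)

```text
time: 15.45
tool_pos: [0.6068, 0.2328, 0.1312]
tcp_rot: [0.271, 1.554, -0.272]
wrist_force: [-0.1, -0.1, 1.2]
width: 1.001
```

```bash
python3 look.py wrist9 .607 .235
```

```text
t 15.45 [0.6068 0.2328 0.1312] 1.001 [-0.1 -0.1  1.2]
wrist z 0.033 2031 0.6072 0.2325 0.0458 zmed 0.0305
wrist z 0.03 3441 0.6074 0.2325 0.0464 zmed 0.0302
wrist z 0.023 165 0.5979 0.2355 0.0396 zmed 0.0223
wrist z 0.021 236 0.6071 0.2311 0.0537 zmed 0.0202
wrist z 0.019 1243 0.6079 0.2309 0.0597 zmed 0.0166
wrist z 0.016 1899 0.6082 0.231 0.0604 zmed 0.0161
```

View pics/wrist9.png

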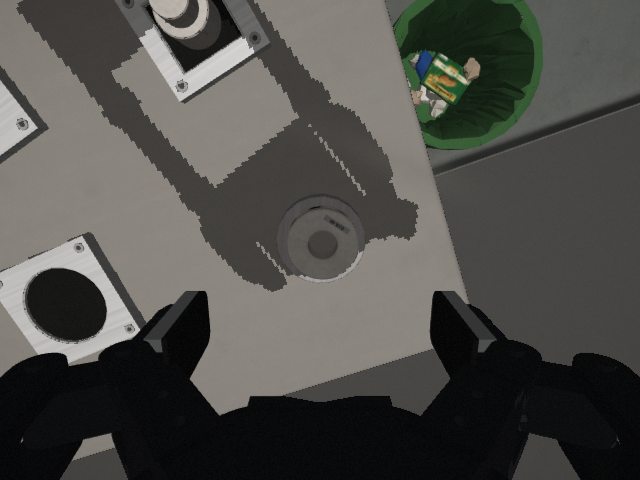

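The wrist view shows ring_46 now on top at (322,245). I go for it.

>>> play_rows(
  deltas=[
    {"wx":0,"wy":0,"wz":0,"x":0,"y":0,"z":-40,"fingers":-1},
    {"wx":0,"wy":0,"wz":0,"x":0,"y":0,"z":-75,"fingers":-1},
    {"wx":0,"wy":0,"wz":0,"x":0,"y":0,"z":-88,"fingers":-0.8},
    {"wx":0,"wy":0,"wz":0,"x":0,"y":0,"z":-93,"fingers":-0.5},
    {"wx":0,"wy":0,"wz":0,"x":0,"y":0,"z":-93,"fingers":-0.2},
    {"wx":0,"wy":0,"wz":0,"x":0,"y":0,"z":-93,"fingers":0},
    {"wx":0,"wy":0,"wz":0,"x":0,"y":0,"z":-93,"fingers":0.2},
    {"wx":0,"wy":0,"wz":0,"x":0,"y":0,"z":-93,"fingers":0.2},
    {"wx":0,"wy":0,"wz":0,"x":0,"y":0,"z":-93,"fingers":0.3},
    {"wx":0,"wy":0,"wz":0,"x":0,"y":0,"z":-93,"fingers":0.3},
  ],
  grip_force=60,
)

```text
time: 16.75
tool_pos: [0.6085, 0.2347, 0.0404]
tcp_rot: [0.271, 1.551, -0.269]
wrist_force: [-1.6, -1.1, 6.5]
width: 0.494
```

```bash
python3 look.py wrist10 .607 .235|head -1
```

```text
t 16.75 [0.6085 0.2347 0.0404] 0.494 [-1.6 -1.1  6.5]
```

View pics/wrist10.png

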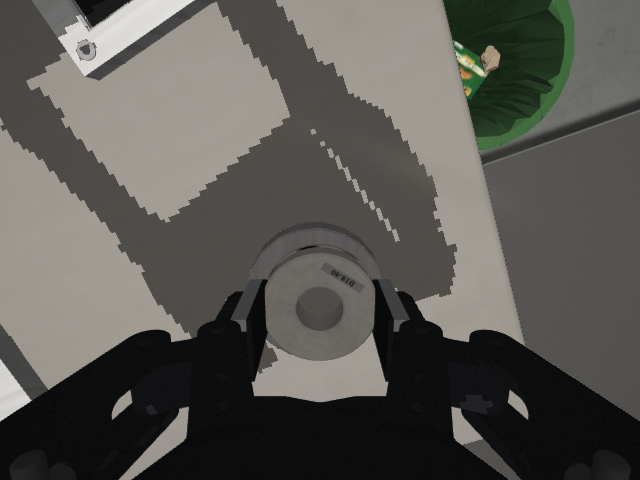

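The wrist view shows ring_46 between the pads at (320,305). I lift it and carry it to seat_46.

>>> play_rows(
  deltas=[
    {"wx":0,"wy":0,"wz":0,"x":0,"y":0,"z":8,"fingers":0.3},
    {"wx":0,"wy":0,"wz":0,"x":0,"y":0,"z":25,"fingers":0.3},
    {"wx":0,"wy":0,"wz":0,"x":0,"y":-3,"z":45,"fingers":0.3},
    {"wx":0,"wy":0,"wz":0,"x":-2,"y":-35,"z":50,"fingers":0.3},
    {"wx":0,"wy":0,"wz":0,"x":-5,"y":-75,"z":50,"fingers":0.3},
    {"wx":0,"wy":0,"wz":0,"x":-8,"y":-120,"z":50,"fingers":0.3},
    {"wx":0,"wy":0,"wz":0,"x":-11,"y":-160,"z":45,"fingers":0.3},
    {"wx":0,"wy":0,"wz":0,"x":-14,"y":-183,"z":35,"fingers":0.3},
    {"wx":0,"wy":0,"wz":0,"x":-14,"y":-190,"z":20,"fingers":0.3},
    {"wx":0,"wy":0,"wz":0,"x":-14,"y":-190,"z":10,"fingers":0.3},
    {"wx":0,"wy":0,"wz":0,"x":-14,"y":-190,"z":10,"fingers":0.3},
    {"wx":0,"wy":0,"wz":0,"x":-14,"y":-190,"z":10,"fingers":0.3},
    {"wx":0,"wy":0,"wz":0,"x":-14,"y":-190,"z":10,"fingers":0.3},
  ],
  grip_force=60,
)

```text
time: 18.42
tool_pos: [0.5937, 0.045, 0.0488]
tcp_rot: [0.27, 1.553, -0.27]
wrist_force: [-1.9, -0.3, -2.2]
width: 0.492
```

```bash
python3 look.py wrist11 .592 .045
```

```text
t 18.425 [0.5937 0.045  0.0488] 0.492 [-1.9 -0.3 -2.2]
wrist z 0.05 821 0.5871 0.0454 0.0698 zmed 0.0501
wrist z 0.042 2319 0.587 0.0454 0.0697 zmed 0.0394
wrist z 0.033 731 0.5869 0.0459 0.0658 zmed 0.033
wrist z 0.03 867 0.5837 0.0478 0.0485 zmed 0.0294
wrist z 0.023 71 0.5839 0.0482 0.0403 zmed 0.0255
```

View pics/wrist11.png

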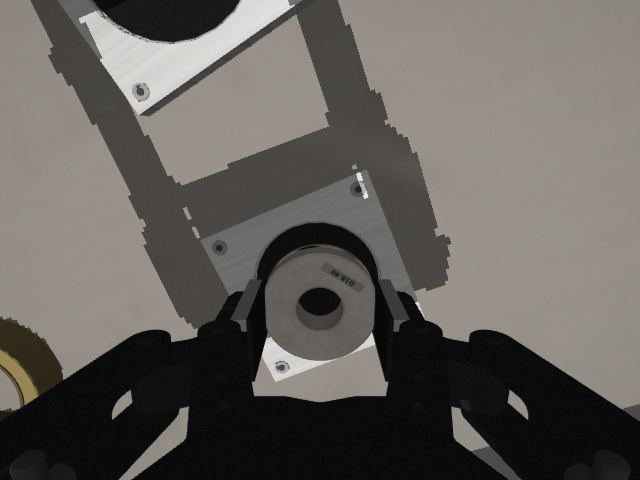

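The wrist view shows ring_46 at (320,305) over the recess, whose edges are near u=257 and u=380, so it is centred. I lower it.

>>> play_rows(
  deltas=[
    {"wx":0,"wy":0,"wz":0,"x":0,"y":0,"z":-8,"fingers":0.3},
    {"wx":0,"wy":0,"wz":0,"x":0,"y":0,"z":-14,"fingers":0.3},
    {"wx":0,"wy":0,"wz":0,"x":0,"y":0,"z":-16.5,"fingers":0.3},
    {"wx":0,"wy":0,"wz":0,"x":0,"y":0,"z":-17,"fingers":0.3},
    {"wx":0,"wy":0,"wz":0,"x":0,"y":0,"z":-17,"fingers":0.3},
    {"wx":0,"wy":0,"wz":0,"x":0,"y":0,"z":-17,"fingers":0.3},
  ],
  grip_force=60,
)

```text
time: 19.23
tool_pos: [0.5932, 0.0442, 0.0314]
tcp_rot: [0.271, 1.554, -0.271]
wrist_force: [-1.7, 0.5, 1.3]
width: 0.494
```

```bash
python3 top.py wrist12 320,270 320,345 290,305 350,305 350,205 230,250
```

```text
320,270 [0.577  0.0485 0.0212]
320,345 [0.6069 0.0377 0.0211]
290,305 [0.5867 0.0327 0.0213]
350,305 [0.5943 0.0545 0.0212]
350,205 [0.5595 0.0671 0.0103]
230,250 [0.5607 0.016  0.0102]
```

View pics/wrist12.png

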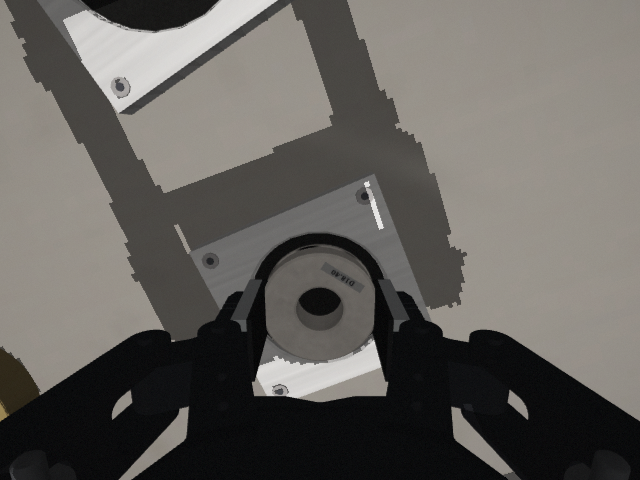

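ring_46's top reads 21.2 mm (expected 21), so it is seated. I release it and go to ring_60.

>>> play_rows(
  deltas=[
    {"wx":0,"wy":0,"wz":0,"x":0,"y":0,"z":0,"fingers":0},
    {"wx":0,"wy":0,"wz":0,"x":0,"y":0,"z":0,"fingers":-0.4},
    {"wx":0,"wy":0,"wz":0,"x":0,"y":0,"z":0,"fingers":-0.8},
    {"wx":0,"wy":0,"wz":0,"x":0,"y":0,"z":0,"fingers":-1},
    {"wx":0,"wy":0,"wz":0,"x":0,"y":0,"z":0,"fingers":-1},
    {"wx":0,"wy":0,"wz":0,"x":0,"y":0,"z":30,"fingers":-1},
    {"wx":0,"wy":0,"wz":0,"x":0,"y":0,"z":70,"fingers":-1},
    {"wx":0,"wy":0,"wz":0,"x":2,"y":25,"z":90,"fingers":-1},
    {"wx":0,"wy":0,"wz":0,"x":6,"y":75,"z":90,"fingers":-1},
    {"wx":0,"wy":0,"wz":0,"x":10,"y":125,"z":90,"fingers":-1},
    {"wx":0,"wy":0,"wz":0,"x":14,"y":170,"z":90,"fingers":-1},
    {"wx":0,"wy":0,"wz":0,"x":15,"y":189,"z":90,"fingers":-1},
    {"wx":0,"wy":0,"wz":0,"x":15,"y":189,"z":90,"fingers":-1},
    {"wx":0,"wy":0,"wz":0,"x":15,"y":189,"z":90,"fingers":-1},
    {"wx":0,"wy":0,"wz":0,"x":15,"y":189,"z":90,"fingers":-1},
  ],
  grip_force=60,
)

```text
time: 21.15
tool_pos: [0.6081, 0.2317, 0.1212]
tcp_rot: [0.271, 1.554, -0.272]
wrist_force: [-0.2, 0.5, -0.1]
width: 0.996
```

```bash
python3 look.py wrist13 .607 .235
```

```text
t 21.15 [0.6081 0.2317 0.1212] 0.996 [-0.2  0.5 -0.1]
wrist z 0.023 441 0.6081 0.2307 0.0371 zmed 0.0215
wrist z 0.021 543 0.6089 0.2301 0.0548 zmed 0.0212
wrist z 0.019 2644 0.6082 0.231 0.0596 zmed 0.0166
wrist z 0.016 4069 0.6082 0.2307 0.0602 zmed 0.0161
```

View pics/wrist13.png

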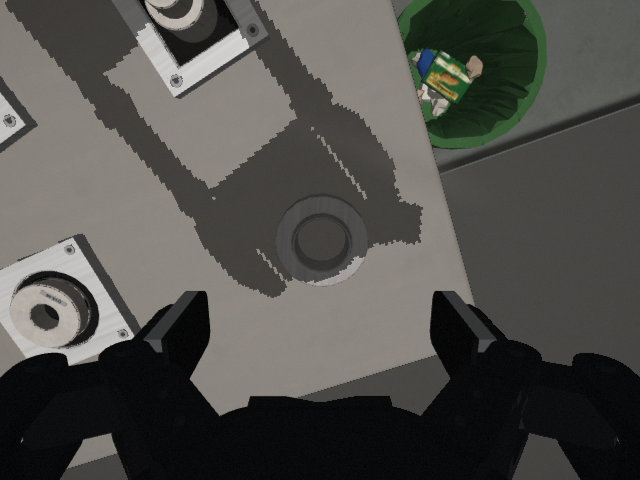

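The wrist view shows ring_60 alone at (321,240), and ring_46 in its seat at about (45,315). I grip ring_60.

>>> play_rows(
  deltas=[
    {"wx":0,"wy":0,"wz":0,"x":0,"y":0,"z":-40,"fingers":-1},
    {"wx":0,"wy":0,"wz":0,"x":0,"y":0,"z":-75,"fingers":-1},
    {"wx":0,"wy":0,"wz":0,"x":0,"y":0,"z":-95,"fingers":-1},
    {"wx":0,"wy":0,"wz":0,"x":0,"y":0,"z":-101,"fingers":-0.8},
    {"wx":0,"wy":0,"wz":0,"x":0,"y":0,"z":-101,"fingers":-0.6},
    {"wx":0,"wy":0,"wz":0,"x":0,"y":0,"z":-101,"fingers":-0.4},
    {"wx":0,"wy":0,"wz":0,"x":0,"y":0,"z":-101,"fingers":-0.2},
    {"wx":0,"wy":0,"wz":0,"x":0,"y":0,"z":-101,"fingers":-0.1},
    {"wx":0,"wy":0,"wz":0,"x":0,"y":0,"z":-101,"fingers":0},
    {"wx":0,"wy":0,"wz":0,"x":0,"y":0,"z":-101,"fingers":0},
  ],
  grip_force=70,
)

```text
time: 22.45
tool_pos: [0.6097, 0.2338, 0.0226]
tcp_rot: [0.271, 1.551, -0.269]
wrist_force: [-0.8, -0.8, 6.3]
width: 0.671
```

```bash
python3 look.py wrist14 .607 .235|head -1
```

```text
t 22.45 [0.6097 0.2338 0.0226] 0.671 [-0.8 -0.8  6.3]
```

View pics/wrist14.png

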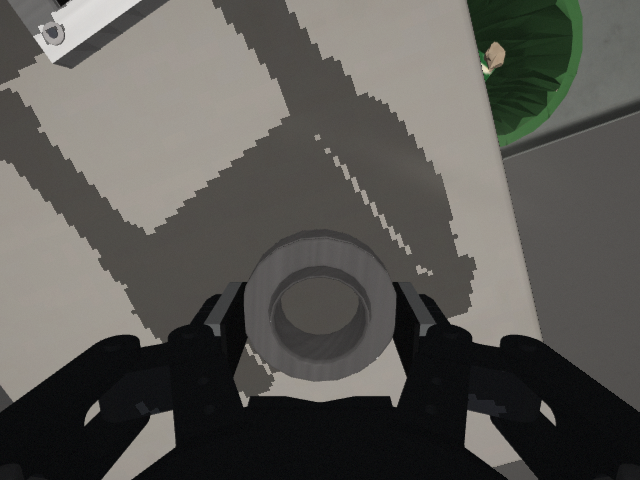

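The wrist view shows ring_60 held, at (320,305). I lift it and carry it to seat_60, at a height that clears the master.

>>> play_rows(
  deltas=[
    {"wx":0,"wy":0,"wz":0,"x":0,"y":0,"z":8,"fingers":0},
    {"wx":0,"wy":0,"wz":0,"x":0,"y":0,"z":30,"fingers":0},
    {"wx":0,"wy":0,"wz":0,"x":0,"y":0,"z":60,"fingers":0},
    {"wx":0,"wy":0,"wz":0,"x":-10,"y":-12,"z":70,"fingers":0},
    {"wx":0,"wy":0,"wz":0,"x":-35,"y":-42,"z":70,"fingers":0},
    {"wx":0,"wy":0,"wz":0,"x":-65,"y":-78,"z":70,"fingers":0},
    {"wx":0,"wy":0,"wz":0,"x":-95,"y":-114,"z":70,"fingers":0},
    {"wx":0,"wy":0,"wz":0,"x":-125,"y":-150,"z":70,"fingers":0},
    {"wx":0,"wy":0,"wz":0,"x":-150,"y":-180,"z":60,"fingers":0},
    {"wx":0,"wy":0,"wz":0,"x":-163,"y":-196,"z":45,"fingers":0},
    {"wx":0,"wy":0,"wz":0,"x":-163,"y":-196,"z":30,"fingers":0},
    {"wx":0,"wy":0,"wz":0,"x":-163,"y":-196,"z":25,"fingers":0},
    {"wx":0,"wy":0,"wz":0,"x":-163,"y":-196,"z":25,"fingers":0},
    {"wx":0,"wy":0,"wz":0,"x":-163,"y":-196,"z":25,"fingers":0},
    {"wx":0,"wy":0,"wz":0,"x":-163,"y":-196,"z":25,"fingers":0},
  ],
  grip_force=70,
)

```text
time: 24.38
tool_pos: [0.4459, 0.0376, 0.0457]
tcp_rot: [0.27, 1.553, -0.27]
wrist_force: [-0.6, 0.1, -2.2]
width: 0.672
```

```bash
python3 look.py wrist15 .444 .037
```

```text
t 24.375 [0.4459 0.0376 0.0457] 0.672 [-0.6  0.1 -2.2]
wrist z 0.05 756 0.4369 0.0392 0.0711 zmed 0.0502
wrist z 0.042 8605 0.4391 0.0384 0.0712 zmed 0.0397
wrist z 0.033 1883 0.4365 0.0391 0.0708 zmed 0.0335
wrist z 0.03 1272 0.4356 0.0394 0.0708 zmed 0.0306
wrist z 0.023 113 0.4359 0.0389 0.0533 zmed 0.0255
```

View pics/wrist15.png

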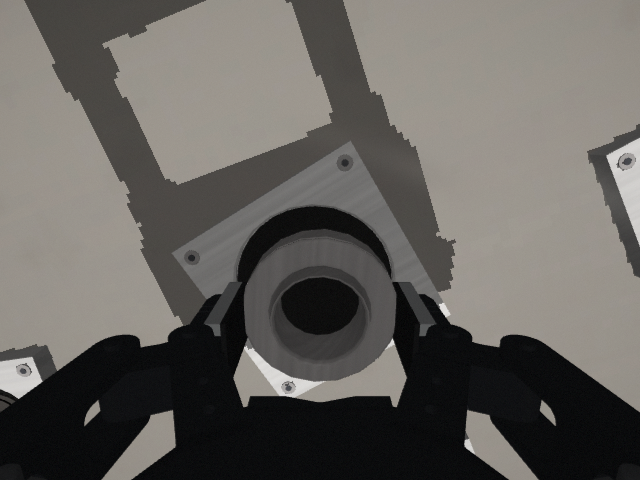

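The wrist view shows ring_60 at (320,305) over the recess, whose edges are at u≈238 and u≈392, centred within about 2 mm. I lower it.

>>> play_rows(
  deltas=[
    {"wx":0,"wy":0,"wz":0,"x":-1,"y":0,"z":-8,"fingers":0},
    {"wx":0,"wy":0,"wz":0,"x":-1,"y":0,"z":-13,"fingers":0},
    {"wx":0,"wy":0,"wz":0,"x":-1,"y":0,"z":-15.5,"fingers":0},
    {"wx":0,"wy":0,"wz":0,"x":-1,"y":0,"z":-16,"fingers":0},
    {"wx":0,"wy":0,"wz":0,"x":-1,"y":0,"z":-16,"fingers":0},
    {"wx":0,"wy":0,"wz":0,"x":-1,"y":0,"z":-16,"fingers":0},
  ],
  grip_force=70,
)

```text
time: 25.18
tool_pos: [0.4439, 0.0372, 0.0296]
tcp_rot: [0.27, 1.555, -0.271]
wrist_force: [-3.5, -0.2, 5.2]
width: 0.669
```

```bash
python3 top.py wrist16 320,250 320,365 260,305 380,305 345,185 210,265
```

```text
320,250 [0.4192 0.0445 0.0231]
320,365 [0.4603 0.0293 0.0279]
260,305 [0.4318 0.0161 0.0233]
380,305 [0.4472 0.0584 0.0232]
345,185 [0.4019 0.0608 0.0102]
210,265 [ 0.4139 -0.0005  0.0103]
```

View pics/wrist16.png

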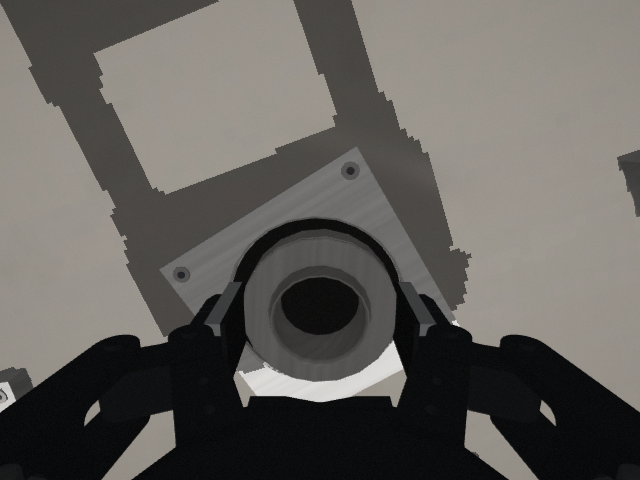

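Three points read 23.2 mm (expected 23), but the one at (320,365) reads 27.9 mm. I check that before releasing.

```bash
python3 top.py wrist17 320,365 320,370 320,374 310,368 335,366 350,355 290,355 300,362 270,340 370,340; python3 -c "
import cv2;i=cv2.imread('pics/wrist17.png');cv2.imwrite('pics/w17z.png',cv2.resize(i[210:410,220:420],(600,600)))"
```

```text
320,365 [0.4602 0.0294 0.0279]
320,370 [0.4659 0.0278 0.0233]
320,374 [0.4675 0.0271 0.0233]
310,368 [0.4639 0.0244 0.0231]
335,366 [0.466  0.0341 0.0233]
350,355 [0.4602 0.0415 0.0278]
290,355 [0.4527 0.0206 0.028 ]
300,362 [0.4571 0.0224 0.0275]
270,340 [0.447  0.0141 0.0231]
370,340 [0.4599 0.0504 0.0231]
```

View pics/w17z.png

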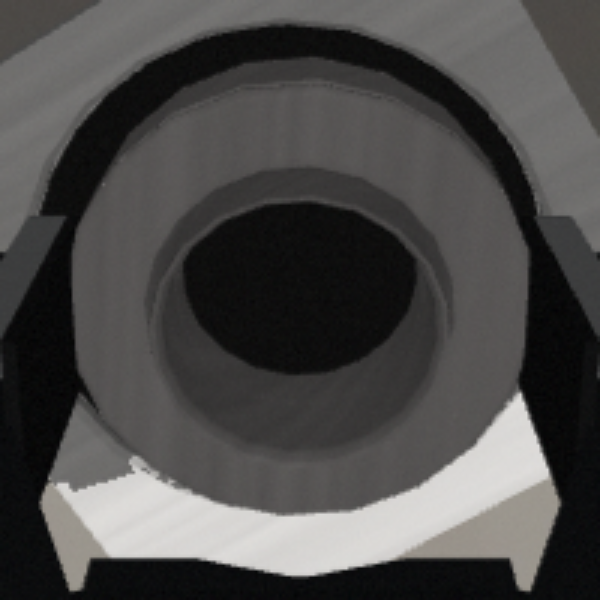

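All outer-rim points read 23.2 mm and the ring is flat; the odd readings lie only along the bore edge. I release and withdraw to the side.

>>> play_rows(
  deltas=[
    {"wx":0,"wy":0,"wz":0,"x":0,"y":0,"z":0,"fingers":-0.5},
    {"wx":0,"wy":0,"wz":0,"x":0,"y":0,"z":0,"fingers":-0.8},
    {"wx":0,"wy":0,"wz":0,"x":0,"y":0,"z":0,"fingers":-1},
    {"wx":0,"wy":0,"wz":0,"x":0,"y":0,"z":0,"fingers":-1},
    {"wx":0,"wy":0,"wz":0,"x":0,"y":0,"z":25,"fingers":-1},
    {"wx":0,"wy":0,"wz":0,"x":0,"y":0,"z":70,"fingers":-1},
    {"wx":0,"wy":0,"wz":0,"x":0,"y":0,"z":120,"fingers":-1},
    {"wx":0,"wy":0,"wz":0,"x":0,"y":0,"z":170,"fingers":-1},
    {"wx":0,"wy":0,"wz":0,"x":0,"y":20,"z":210,"fingers":-1},
    {"wx":0,"wy":0,"wz":0,"x":10,"y":65,"z":220,"fingers":-1},
    {"wx":0,"wy":0,"wz":0,"x":20,"y":115,"z":220,"fingers":-1},
    {"wx":0,"wy":0,"wz":0,"x":20,"y":165,"z":220,"fingers":-1},
    {"wx":0,"wy":0,"wz":0,"x":10,"y":215,"z":220,"fingers":-1},
    {"wx":0,"wy":0,"wz":0,"x":0,"y":265,"z":220,"fingers":-1},
    {"wx":0,"wy":0,"wz":0,"x":-20,"y":315,"z":220,"fingers":-1},
    {"wx":0,"wy":0,"wz":0,"x":-50,"y":365,"z":220,"fingers":-1},
    {"wx":0,"wy":0,"wz":0,"x":-80,"y":410,"z":220,"fingers":-1},
    {"wx":0,"wy":0,"wz":0,"x":-110,"y":455,"z":220,"fingers":-1},
    {"wx":0,"wy":0,"wz":0,"x":-110,"y":455,"z":220,"fingers":-1},
    {"wx":0,"wy":0,"wz":0,"x":-110,"y":455,"z":220,"fingers":-1},
  ],
  grip_force=70,
)

```text
time: 27.78
tool_pos: [0.334, 0.492, 0.2489]
tcp_rot: [0.269, 1.554, -0.271]
wrist_force: [1.2, -0.4, 0.5]
width: 0.999
```

```bash
python3 - <<'E'
from workcell import monitor, eyes
from h import *
s=monitor.read_state();print(s["time"],np.round(s["tool_pos"],3),np.round(s["wrist_force"],1))
for n in("top","scene"):
    c=eyes.read_camera(n);cv2.imwrite(f"pics/{n}9.png",c["frame"][:,:,::-1]);P=cloud(c)
    for nm,(x,y),z in [("master",(.4567,.2083),.05),("r34",(.4608,-.1442),.019),("r46",(.5924,.045),.021),("r60",(.4437,.037),.023),("tape",(.587,-.131),.018),("bottle",(.65,-.286),.08)]:
        m=(np.hypot(P[...,0]-x,P[...,1]-y)<.045)&(abs(P[...,2]-z)<(.004 if nm!="bottle" else .02));q=P[m]
        if len(q)>5:
            (a,b),r=cv2.minEnclosingCircle(q[:,:2].astype(np.float32));print(n,nm,"off mm",round(1e3*(a-x),1),round(1e3*(b-y),1),"dia",round(2e3*r,1),"z",np.percentile(q[:,2],[5,50,95]).round(4))
E
```

```text
27.775 [0.334 0.492 0.249] [ 1.2 -0.4  0.5]
top master off mm 1.0 0.1 dia 20.7 z [0.0466 0.0489 0.051 ]
top r34 off mm -0.3 1.5 dia 34.0 z [0.0155 0.0173 0.0204]
top r46 off mm -1.0 0.3 dia 46.4 z [0.0174 0.0195 0.0225]
top r60 off mm -1.2 1.2 dia 59.5 z [0.0196 0.0218 0.0254]
top tape off mm 0.7 -0.0 dia 66.5 z [0.0142 0.0164 0.019 ]
top bottle off mm -1.6 0.6 dia 23.5 z [0.0621 0.0734 0.0926]
scene master off mm 1.0 1.7 dia 20.7 z [0.048  0.0507 0.0525]
scene r34 off mm -2.6 12.0 dia 50.3 z [0.0161 0.0194 0.0218]
scene r46 off mm -0.8 2.0 dia 47.2 z [0.0193 0.0217 0.0238]
scene r60 off mm -0.5 2.5 dia 61.3 z [0.0209 0.0236 0.026 ]
scene tape off mm 0.7 1.6 dia 68.2 z [0.0152 0.0185 0.021 ]
scene bottle off mm -1.5 3.4 dia 28.1 z [0.0606 0.0741 0.0901]
```

View pics/top9.png

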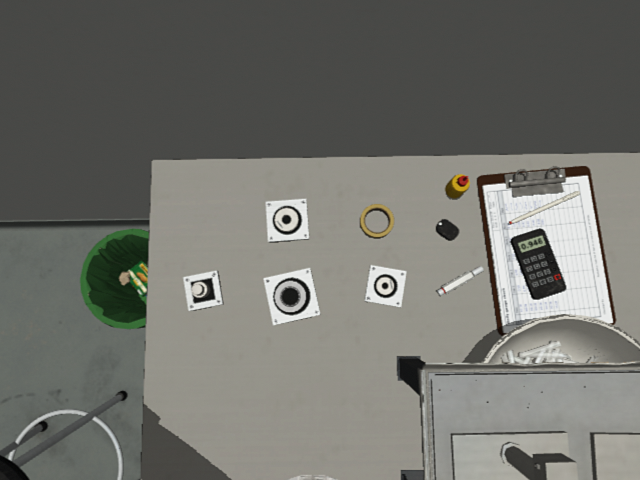

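The top view shows the pieces concentric in their seats at (203,291), (287,220), (291,296) and (386,286), with the tape and bottle unmoved. One scene reading, ring_34 with a 50 mm circle, exceeds the ring's size. That points to stray pixels, and the top view gives 34.0 mm for it. I hand the job in.

```bash
python3 -c "
from workcell import finish_job
print(finish_job())"
```

```text
the job is handed in; nothing more can be done
None
```

I took the stack apart from the top down and put each piece upright in its own seat: master in the square recess, and ring_34, ring_46 and ring_60 in the small, middle and large round ones. The job was handed in at about 28 s of the 106 s, with the gripper open and clear of everything; `finish_job` gave no verdict.

**Position:** the last top-camera check put every piece within about 2 mm of its seat centre.

**Height:** while still in the gripper, the rings' top faces read 19.2, 21.2 and 23.2 mm against 19, 21 and 23 mm expected. The master's top read 49 to 51 mm afterwards, against 50 mm expected.

**Tape and bottle:** the tape read within 2 mm of its starting place and the bottle within 4 mm, about the accuracy of the measurement.

**Readings that disagreed:**
- The scene camera's ring_34 reading was off by 12 mm with a 50 mm circle. That is larger than the ring, so I put it down to stray pixels, though I did not re-measure from that camera. The top and wrist views both showed ring_34 centred.
- A few depth points along ring_60's bore edge read 28 mm, while every point on its outer rim read 23 mm.

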